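# Shim the rocking reading stand

## Task

The reading stand on the drawer top rocks because one of its four feet is short and hangs clear of the surface. Without picking anything up, push the wooden wedge, thin edge first, under the short foot until it is snug and carries that foot, leaving the stand level and where it is. Then press down firmly with the fingertips on the stand's corner above that foot to check that it no longer rocks, and leave everything else undisturbed.

Things in the scene. Friction and masses are not known exactly. Their poses are not given: they have to be found in the camera images.
- stand: Loose aluminium reading stand, 0.9 kg, facing roughly to the robot's right. Origin: midway between its four feet, at surface height; -x is its front, z up. Flat base of bars, feet 200 mm (x) by 220 mm (y) apart; a panel slopes up from a low lip at the front (60 mm high) to 135 mm at the back. Three rubber feet carry it, level from the start; over 1 N on the short foot's corner rocks it 7 mm.
- short_foot (a point): Lowest point of the short foot, front-left corner of the stand, at (-100, 110, 7) mm in the stand's frame: a bare aluminium stub 12 mm across with a round end, hanging 7 mm above the surface. The other feet have black rubber domes. Axes are those of the stand: the wedge goes in from the front, along the stand's +x.
- corner_top (a point): Centre of the flat round corner pad, 34 mm across, right above the short foot; its top is 27 mm above the surface. Press down here. The stand's lip and panel start 20 mm behind it (stand +x) and 10 mm to its side (stand -y).
- wedge: Loose pale wooden wedge, 70 g, 90 mm long, 44 mm wide. Origin: centre of underside. +x points to the thin edge (2 mm high, 45 mm from origin); the upright back face is 17 mm high. The top slopes evenly: it meets the foot when the foot is about 15 mm ahead of the origin, and resistance then rises from 1 N to over 3 N in a few mm; further in it jacks the stand out of level. Friction keeps it there.
- organizer: Bystander: two-tone plastic pill organizer, 62 x 180 x 27 mm, lying flat; origin at centre of underside. Leave alone.
- tumbler: Bystander: glass tumbler, 72 mm across, 100 mm high, on a coaster; origin at centre of underside. Leave alone.
- hair_clip: Bystander: silver metal hair clip, 60 x 12 x 12 mm, lying flat; origin at centre of underside. Leave alone.
Not all that is in view belongs to the job. What is meant by the wedge is not green or yellow, and is the smaller of those in its own colour.

How it is judged:
By the outcome, as a careful person would: the job done as asked, in the order asked, and still so for the second after the job is handed in, with the robot touching nothing.
It also fails if it takes over 61 s, if anything falls off the work surface, if the arm or the gripper's body presses on something with over 40 N, if the wrist force passes 120 N, or if a joint passes its speed limit or range.

## Robot

A 6-joint arm with a two-finger parallel gripper is mounted at the origin on the work surface. World frame = base frame: x ahead of the robot, y to its left, z up, the work surface at z = 0. Lengths are in m, angles in rad, forces in N, time in s.
With the tool pointing down it reaches from about 0.25 to 0.725 m from the base axis. Payload 4 kg.
Tool frame: the origin (TCP) lies between the finger pads; the fingertips stand 11 mm ahead of it and the grasp point (between the pads) lies 8 mm behind it (finger_overhang is the distance from the TCP to the fingertips, in m); z points along the fingers, y is the line along which they close (so a half turn about z gives the same grasp; the last joint's range is limited). The gripper opens to 85 mm and grips with 20 to 120 N. Pads are 22 mm wide; open, the fingers measure 114 mm over their backs; the gripper's body (76 mm by 85 mm) begins 54 mm behind the grasp point. The pads swing forward as they close: fully open they stand 13 mm farther back than shut.
Start: joints at [1.291, 0.241, 0.005, 1.335, 0, 1.571], TCP at [0.138, 0.481, 0.242] pointing down, gripper open.
Joint ranges: [-2.72, 2.72], [-1.05, 1.87], [-1.09, 1.28], [-1.99, 2.15], [-1.42, 1.44], [-3.14, 3.14]. Speed limits (rad/s): [2.79, 2.79, 3.14, 3.14, 3.14, 3.14].

## Interface

Orientations are given as a rotation vector (axis times angle).
In Python, from cell import * gives the robot as it stands. The module is installed in compiled form; this text tells all that it offers.
- The arm moves only by the tool servo_tool, never from a script. Its argument "commands" is a list of rows, each an object of numbers: "dx", "dy", "dz": the shift along the tool's x, y, z in mm; "turn": the turn about the tool's z in degrees; "fingers": the finger opening in mm, from 0 to 85.4. In form: [{"dx": .., "dy": .., "dz": .., "turn": .., "fingers": ..}, ...]. A call has 1 to 20 rows; each row is the pose to reach, as a shift and turn from the pose commanded when the call began, along the tool's axes at that moment; what a row does not reach only later rows make up. A row lasts 1/8 s, in which the tool goes at most 62.5 mm and 10.7 degrees, less where a joint would pass 70% of its speed; a pose out of reach is approached as far as the arm can. A call with a gripper value outside its range is refused whole. The fingers move at their own pace and stop on an object; "newtons" is the grip in N (left out, the last holds). Time passes only in rows, so rows that repeat a pose let the fingers close. It gives the time, the measured TCP pose, the force, the opening and the grip force at its end, in the units of the state.
- observe(): the state, without advancing time (a new reading comes with each control period).
- grab_frame(name): name is "scene" or "top"; returns a dict with "image" (384x512x3 uint8, blue, green, red), "intrinsics" (3x3 intrinsics, pixels), "D" ([k1, k2, p1, p2, k3] as OpenCV has them; the pictures are not rectified), "world_to_cam" (4x4, takes a point from world to camera coordinates). Camera axes: x right, y up, looking along -z (the intrinsics and any distortion apply to the point x, -y, -z); pixel columns grow to the right and rows downward; lengths in m; the calibration is good to about 2 mm. A picture is of the moment at which its call begins. There is no depth.
- hand_in(): hands the job in; it is judged then, once.
The state is a dict: "time": time; "q": joint angles; "joint_velocities": joint speeds; "tau": joint torques, N m; "eef_pos": TCP position; "eef_rot": TCP orientation; "ft_force": force on the tool from outside, world axes, zero at the start; "moment": the same for the moment, N m; "opening": opening from 0.0 (shut) to 1.0 (fully open); "grip_force": force on a finger pad.
Only numpy, scipy, OpenCV 4.12 (cv2) and the standard library are available. Lean on these libraries where they do the work, as an engineer would, in place of code of your own. Each camera call takes 0.05 s, during which the arm holds its last target. There are 200 camera calls.

## Working session

There is one attempt and no reset: what is moved stays moved. The work goes in short steps, Python scripts to look and compute and a tool call to move; the robot and the scene stay as the last step left them, time stands still between calls to the robot, and variables do not carry over. Pictures are saved under pics/ and viewed, at most 10 in all, crops included, and the job is handed in when it is done.

Besides the shell and the picture viewer there is one more tool, called as name(argument=value, ...), one argument or row to a line, values as JSON. servo_tool: Moves the arm, as the interface text tells. Its arguments: {"type":"object","properties":{"commands":{"type":"array"},"newtons":{"type":"number"}},"required":["commands"]}

```bash
mkdir -p pics; cat > h.py <<'E'
from cell import *
import numpy as np, cv2
def ray(f,px):
    p=cv2.undistortPoints(np.array(px,float).reshape(-1,1,2),f["intrinsics"],np.array(f["D"],float)).reshape(-1,2)
    d=np.c_[p[:,0],-p[:,1],-np.ones(len(p))]
    M=np.array(f["world_to_cam"]);R=M[:3,:3];return -R.T@M[:3,3],d@R
def onz(f,px,z):
    c,d=ray(f,px);z=np.asarray(z,float)
    return c+d*((z-c[2])/d[:,2])[:,None]
def proj(f,P):
    M=np.array(f["world_to_cam"]);X=np.atleast_2d(P)@M[:3,:3].T+M[:3,3]
    return cv2.projectPoints((X*[1,-1,-1]).reshape(-1,1,3),np.zeros(3),np.zeros(3),f["intrinsics"],np.array(f["D"],float))[0].reshape(-1,2)
E
python3 - <<'E'
from h import *
import pickle
F={n:grab_frame(n) for n in("scene","top")}
pickle.dump(F,open("F0.pkl","wb"))
for n in F:
    cv2.imwrite(f"pics/{n}0.png",cv2.resize(F[n]["image"],(800,600),interpolation=cv2.INTER_CUBIC)); print(n,ray(F[n],[[256,192]]))
s=observe();print(s)
E
```

```text
scene (array([1.37492741, 0.26369714, 1.37117502]), array([[-0.55517748, -0.1466513 , -0.81890034]]))
top (array([ 0.42514532, -0.00229124,  1.09920225]), array([[ 0.07106045,  0.0443649 , -0.9969099 ]]))
{'time': 0.1, 'q': array([ 1.29097050e+00,  2.41329156e-01,  3.90121269e-03,  1.33519371e+00,
       -1.45049913e-05,  1.57080034e+00]), 'joint_velocities': array([-0.00076489, -0.00106968,  0.00410778,  0.00098393,  0.00167179,
       -0.00015372]), 'tau': array([ 3.25571591e-04, -3.73138118e+01,  2.53010881e+01,  1.09013767e-02,
        3.35369032e-05, -6.03428134e-06]), 'eef_pos': array([0.13795394, 0.48004858, 0.24152232]), 'eef_rot': array([-4.38089254e-01, -3.11065348e+00,  2.84216127e-03]), 'ft_force': array([ 0.1004153 ,  0.20867878, -0.03169167]), 'moment': array([-0.02875864,  0.0356592 , -0.01607019]), 'grip_force': 0.0, 'opening': 0.9956248498024983}
```

View pics/top0.png

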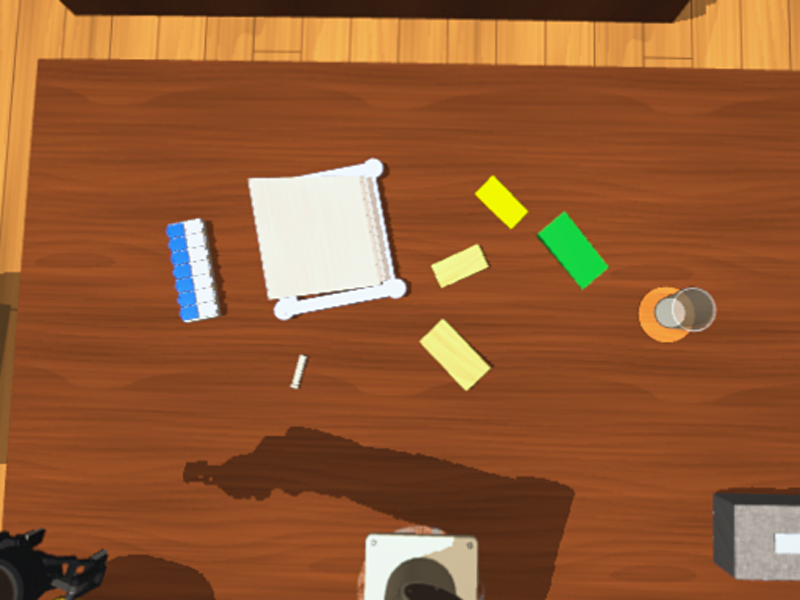

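View pics/scene0.png

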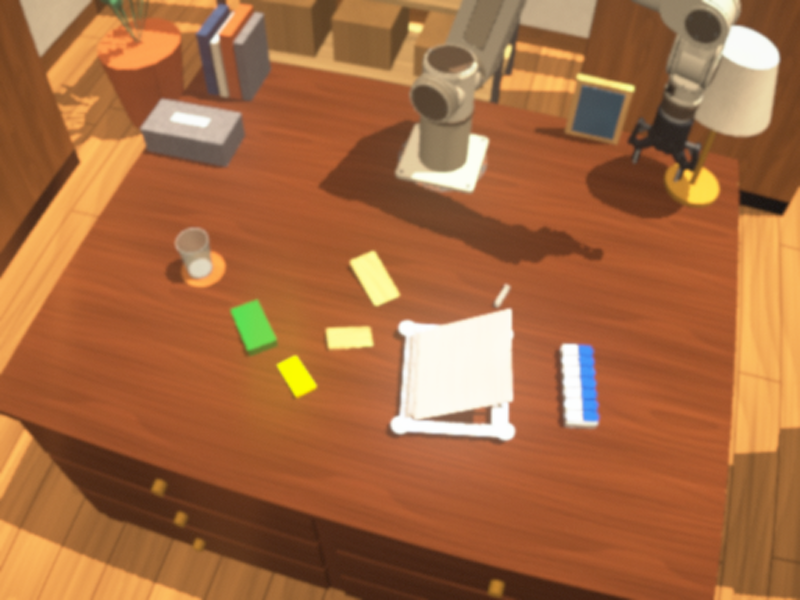

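The top view (800x600 pixels) shows the stand's front pads at (375,168) and (397,288). The second is front-left, above the short foot. Wedge candidates are small pale (460,265), large pale (455,355), yellow (500,202) and green (573,250). The small pale one fits: wood-coloured and the smaller of the two. I'll enlarge it to confirm and to find its thin edge.

```bash
python3 - <<'E'
from h import *
import pickle
F=pickle.load(open("F0.pkl","rb"))
t,s=F["top"],F["scene"]
def mask(f,c,r=45):
    hsv=cv2.cvtColor(f["image"],cv2.COLOR_BGR2HSV)
    h0=hsv[int(c[1]),int(c[0])].astype(int);print("hsv",h0)
    m=((abs(hsv[...,0].astype(int)-h0[0])<8)&(hsv[...,1]>60)&(hsv[...,1]<190)&(hsv[...,2]>130)).astype(np.uint8)
    n,l=cv2.connectedComponents(m);return (l==l[int(c[1]),int(c[0])]).astype(np.uint8)
for nm,f,c in(("small",t,(460*.64,265*.64)),("big",t,(455*.64,355*.64)),("small",s,(350*.64,338*.64)),("big",s,(375*.64,278*.64))):
    m=mask(f,c);cn=max(cv2.findContours(m,0,1)[0],key=cv2.contourArea)
    r=cv2.minAreaRect(cn);b=cv2.boxPoints(r);print(nm,m.sum(),np.round(b,1).tolist());print(np.round(onz(f,b,[.009]*4)*1000).tolist())
for f,pts in((t,[(375,168),(397,288),(284,310)]),(s,[(400,425),(408,328),(505,431)])):
    print("pads",np.round(onz(f,np.array(pts)*.64,[.027]*3)*1000).tolist())
a=cv2.resize(t["image"][130:260,230:355],(400,416),interpolation=cv2.INTER_CUBIC)
b=cv2.resize(s["image"][190:285,195:290],(400,400),interpolation=cv2.INTER_CUBIC)
cv2.imwrite("pics/c1.png",np.hstack([a[:400],b]))
E
```

```text
hsv [ 31 105 244]
small 533 [[275.5, 169.39999389648438], [305.79998779296875, 155.6999969482422], [312.3999938964844, 170.3000030517578], [282.20001220703125, 184.10000610351562]]
[[568.0, -7.0, 9.0], [608.0, -91.0, 9.0], [567.0, -110.0, 9.0], [527.0, -26.0, 9.0]]
hsv [ 29 114 242]
big 963 [[267.20001220703125, 218.10000610351562], [283.20001220703125, 202.8000030517578], [314.1000061035156, 235.10000610351562], [298.1000061035156, 250.39999389648438]]
[[431.0, 13.0, 9.0], [474.0, -30.0, 9.0], [387.0, -117.0, 9.0], [344.0, -74.0, 9.0]]
hsv [ 28  96 254]
small 366 [[208.39999389648438, 210.0], [237.3000030517578, 208.0], [238.1999969482422, 220.89999389648438], [209.39999389648438, 223.0]]
[[565.0, -109.0, 9.0], [530.0, -21.0, 9.0], [576.0, -3.0, 9.0], [610.0, -90.0, 9.0]]
hsv [ 29  96 254]
big 581 [[223.10000610351562, 167.10000610351562], [238.39999389648438, 158.39999389648438], [255.39999389648438, 188.1999969482422], [240.10000610351562, 196.89999389648438]]
[[383.0, -118.0, 9.0], [331.0, -79.0, 9.0], [437.0, 14.0, 9.0], [486.0, -25.0, 9.0]]
pads [[737.0, 96.0, 27.0], [523.0, 51.0, 27.0], [479.0, 249.0, 27.0]]
pads [[742.0, 103.0, 27.0], [526.0, 58.0, 27.0], [698.0, 299.0, 27.0]]
```

View pics/c1.png

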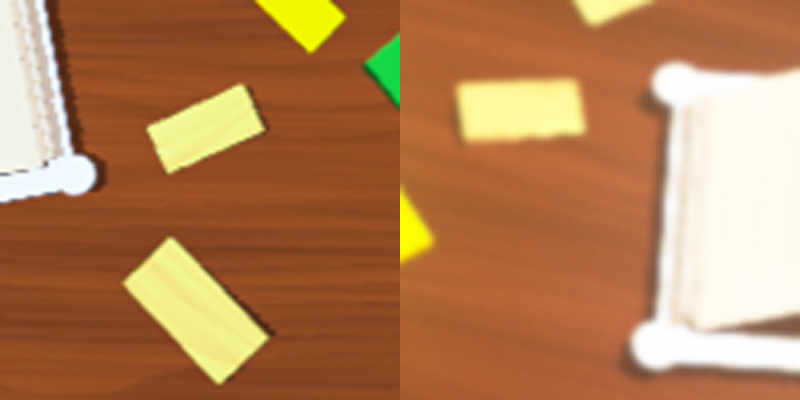

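The crop confirms it: the small pale wedge is at top-view px (460,265), measuring about 93x46 mm. The shadow and the two-view height shift put the thick end at its right (-y) end, so the thin edge already faces the stand. Next I'll refine the pad centres and work out the first move.

```bash
cat >> h.py <<'E'
from scipy.spatial.transform import Rotation as Ro
def pads(f):
    g=cv2.cvtColor(f["image"],cv2.COLOR_BGR2HSV);m=((g[...,1]<60)&(g[...,2]>170)).astype(np.uint8);return m
def tomove(x,y,tip,yaw):  # world mm, tip height, desired tool-y angle deg (mod 180)
    s=observe();R=Ro.from_rotvec(s["eef_rot"]).as_matrix();p=s["eef_pos"]*1000
    d=R.T@(np.array([x,y,tip+1000*finger_overhang])-p);a=np.degrees(np.arctan2(R[1,1],R[0,1]))
    t=-((yaw-a+90)%180-90)  # tool z down: world yaw = -turn
    return np.round(d,1),round(t,1)
E
python3 - <<'E'
from h import *
import pickle
F=pickle.load(open("F0.pkl","rb"))
print(finger_overhang)
s=observe();print(Ro.from_rotvec(s["eef_rot"]).as_matrix().round(3))
# refine white pads: circle fit from outer rim via Hough on upscaled crop
for n,cs in(("top",[(375,168),(397,288),(284,310)]),("scene",[(408,328),(400,425),(505,431)])):
    f=F[n];g=cv2.resize(f["image"],None,fx=4,fy=4,interpolation=cv2.INTER_CUBIC)
    for c in cs:
        x,y=int(c[0]*2.56),int(c[1]*2.56);cr=cv2.cvtColor(g[y-70:y+70,x-70:x+70],cv2.COLOR_BGR2GRAY)
        C=cv2.HoughCircles(cr,cv2.HOUGH_GRADIENT,1,200,param1=150,param2=8,minRadius=24,maxRadius=46)
        if C is None: print(n,c,None);continue
        u,v,r=C[0,0];px=[((x-70+u+.5)/4-.5),((y-70+v+.5)/4-.5)]
        print(n,np.round(px,1),r/4,onz(f,[px],[.025])[0].round(4)*1000)
E
```

```text
0.011
[[-0.961  0.276 -0.   ]
 [ 0.276  0.961 -0.002]
 [-0.    -0.002 -1.   ]]
top [238.2 107. ] 6.2 [739.3 101.5  25. ]
top [253.2 184. ] 6.15 [523.6  53.7  25. ]
top [181.2 197.8] 6.3 [481.2 251.1  25. ]
scene [260.5 213.8] 9.0 [539.7  59.9  25. ]
scene [255.8 269. ] 8.175 [732.1  99.7  25. ]
scene [323.  275.2] 6.2 [695.7 297.8  25. ]
```

```bash
cat >> h.py <<'E'
foot=np.array([523.5,54.5]);U=np.array([-.213,.977]);V=np.array([-.977,-.213])
def W(u,v): return foot+u*U+v*V
E
python3 -c "
from h import *
print(W(-130,-70),tomove(*W(-130,-70),40,102.3))"
```

```text
[619.58 -57.6 ] (array([-611.4, -383.4,  191.2]), np.float64(-28.3))
```

servo_tool(
  commands=[
    {"dx": -50, "dy": -31, "turn": -5, "fingers": 30},
    {"dx": -100, "dy": -63, "turn": -10, "fingers": 30},
    {"dx": -150, "dy": -94, "turn": -15, "fingers": 30},
    {"dx": -200, "dy": -125, "turn": -20, "fingers": 30},
    {"dx": -250, "dy": -157, "turn": -25, "fingers": 30},
    {"dx": -300, "dy": -188, "turn": -28.3, "fingers": 30},
    {"dx": -350, "dy": -219, "turn": -28.3, "fingers": 30},
    {"dx": -400, "dy": -251, "turn": -28.3, "fingers": 30},
    {"dx": -450, "dy": -282, "turn": -28.3, "fingers": 30},
    {"dx": -500, "dy": -313, "turn": -28.3, "fingers": 30},
    {"dx": -550, "dy": -345, "turn": -28.3, "fingers": 30},
    {"dx": -611.4, "dy": -383.4, "turn": -28.3, "fingers": 30},
    {"dx": -611.4, "dy": -383.4, "turn": -28.3, "fingers": 30},
    {"dx": -611.4, "dy": -383.4, "dz": 50, "turn": -28.3, "fingers": 30},
    {"dx": -611.4, "dy": -383.4, "dz": 100, "turn": -28.3, "fingers": 30},
    {"dx": -611.4, "dy": -383.4, "dz": 150, "turn": -28.3, "fingers": 30},
    {"dx": -611.4, "dy": -383.4, "dz": 190, "turn": -28.3, "fingers": 30},
    {"dx": -611.4, "dy": -383.4, "dz": 215, "turn": -28.3, "fingers": 30},
    {"dx": -611.4, "dy": -383.4, "dz": 220, "turn": -28.3, "fingers": 30},
    {"dx": -611.4, "dy": -383.4, "dz": 220, "turn": -28.3, "fingers": 30},
  ],
)

```text
schema error: expected keys dx, dy, dz, turn, fingers
```

```bash
python3 -c "
from h import *
print(tomove(*W(-130,-70),3,102.3))
for n in ['top','scene']:
    f=grab_frame(n);x,y=proj(f,[[.6,-.06,.02]])[0].astype(int);cv2.imwrite('pics/d_%s.png'%n,cv2.resize(f['image'][y-60:y+60,x-50:x+50],(400,480),interpolation=cv2.INTER_CUBIC))
cv2.imwrite('pics/d.png',np.hstack([cv2.imread('pics/d_top.png'),cv2.imread('pics/d_scene.png')]))"
```

```text
(array([-611.4, -383.3,  228.2]), np.float64(-28.3))
```

View pics/d.png

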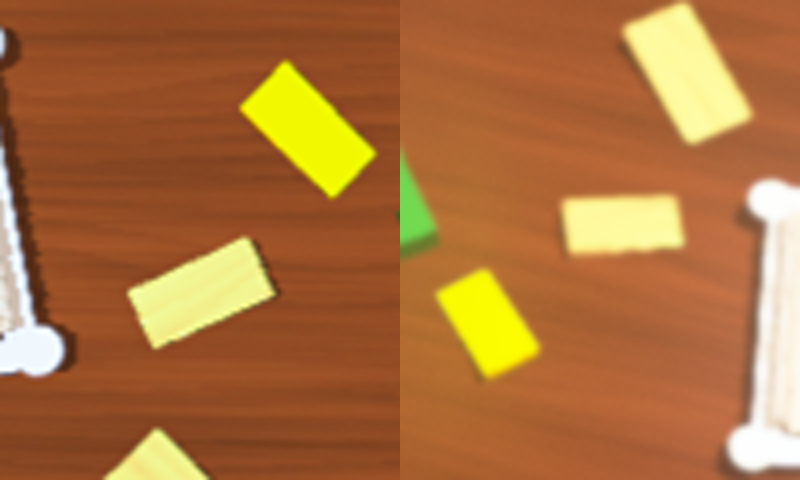

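The move was refused because every row needs all five keys, so these crops show the scene unchanged. The wedge's dark shadow edge is at its right end, which confirms that end is thick. I'll send it again.

servo_tool(
  commands=[
    {"dx": -50, "dy": -31, "dz": 0, "turn": -5, "fingers": 30},
    {"dx": -100, "dy": -63, "dz": 0, "turn": -10, "fingers": 30},
    {"dx": -150, "dy": -94, "dz": 0, "turn": -15, "fingers": 30},
    {"dx": -200, "dy": -125, "dz": 0, "turn": -20, "fingers": 30},
    {"dx": -250, "dy": -157, "dz": 0, "turn": -25, "fingers": 30},
    {"dx": -300, "dy": -188, "dz": 0, "turn": -28.3, "fingers": 30},
    {"dx": -350, "dy": -219, "dz": 0, "turn": -28.3, "fingers": 30},
    {"dx": -400, "dy": -251, "dz": 0, "turn": -28.3, "fingers": 30},
    {"dx": -450, "dy": -282, "dz": 0, "turn": -28.3, "fingers": 30},
    {"dx": -500, "dy": -313, "dz": 0, "turn": -28.3, "fingers": 30},
    {"dx": -550, "dy": -345, "dz": 0, "turn": -28.3, "fingers": 30},
    {"dx": -611.4, "dy": -383.4, "dz": 0, "turn": -28.3, "fingers": 30},
    {"dx": -611.4, "dy": -383.4, "dz": 0, "turn": -28.3, "fingers": 30},
    {"dx": -611.4, "dy": -383.4, "dz": 50, "turn": -28.3, "fingers": 30},
    {"dx": -611.4, "dy": -383.4, "dz": 100, "turn": -28.3, "fingers": 30},
    {"dx": -611.4, "dy": -383.4, "dz": 150, "turn": -28.3, "fingers": 30},
    {"dx": -611.4, "dy": -383.4, "dz": 190, "turn": -28.3, "fingers": 30},
    {"dx": -611.4, "dy": -383.4, "dz": 215, "turn": -28.3, "fingers": 30},
    {"dx": -611.4, "dy": -383.4, "dz": 220, "turn": -28.3, "fingers": 30},
    {"dx": -611.4, "dy": -383.4, "dz": 220, "turn": -28.3, "fingers": 30},
  ],
)

```text
time: 2.7
eef_pos: [0.62, -0.0563, 0.0229]
eef_rot: [-0.337, 3.123, 0.0]
ft_force: [-0.1, 0.1, 0.4]
opening: 0.353
grip_force: 0.0
```

```bash
python3 -c "
from h import *
s=observe();print(s['eef_pos'],s['ft_force'],s['opening'],s['time']);print(tomove(*W(-130,-70),3,102.3))
for n in ['top','scene']:
    f=grab_frame(n);x,y=proj(f,[[.6,-.06,.02]])[0].astype(int);cv2.imwrite('pics/d_%s.png'%n,cv2.resize(f['image'][y-60:y+60,x-50:x+50],(400,480),interpolation=cv2.INTER_CUBIC))
cv2.imwrite('pics/d2.png',np.hstack([cv2.imread('pics/d_top.png'),cv2.imread('pics/d_scene.png')]))"
```

```text
[ 0.61995681 -0.05631721  0.0228823 ] [-0.11924416  0.05531201  0.36732138] 0.35284078371316563 2.7
(array([ 0.6, -1.2,  8.9]), np.float64(0.0))
```

View pics/d2.png

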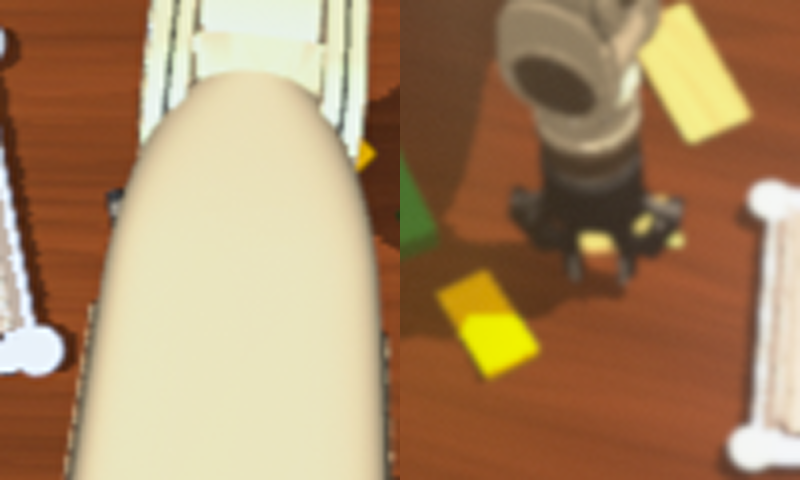

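The fingers stand clear on the wedge's far side at scene-crop px (600,265). I'll lower them and check for table contact.

servo_tool(
  commands=[
    {"dx": 0, "dy": 0, "dz": 6, "turn": 0, "fingers": 30},
    {"dx": 0, "dy": 0, "dz": 9, "turn": 0, "fingers": 30},
    {"dx": 0, "dy": 0, "dz": 9, "turn": 0, "fingers": 30},
  ],
)

```text
time: 3.18
eef_pos: [0.6196, -0.0568, 0.0131]
eef_rot: [0.335, -3.123, -0.0]
ft_force: [0.2, -0.4, 0.2]
opening: 0.35
grip_force: 0.0
```

servo_tool(
  commands=[
    {"dx": 0, "dy": 0, "dz": 1, "turn": 0, "fingers": 30},
    {"dx": 0, "dy": 0, "dz": 2, "turn": 0, "fingers": 30},
    {"dx": 0, "dy": 0, "dz": 2, "turn": 0, "fingers": 30},
  ],
)

```text
time: 3.55
eef_pos: [0.6198, -0.0568, 0.0112]
eef_rot: [0.336, -3.123, -0.0]
ft_force: [1.1, -0.6, -0.8]
opening: 0.353
grip_force: 0.0
```

At TCP height 11.2 mm there is no contact, and the open fingers sit a little higher than shut ones, so the tips are just above the surface. Now I'll push the wedge sideways to line it up.

servo_tool(
  commands=[
    {"dx": 4, "dy": 0, "dz": 0, "turn": 0, "fingers": 30},
    {"dx": 8, "dy": 0, "dz": 0, "turn": 0, "fingers": 30},
    {"dx": 11, "dy": 0, "dz": 0, "turn": 0, "fingers": 30},
    {"dx": 14, "dy": 0, "dz": 0, "turn": 0, "fingers": 30},
    {"dx": 17, "dy": 0, "dz": 0, "turn": 0, "fingers": 30},
    {"dx": 20, "dy": 0, "dz": 0, "turn": 0, "fingers": 30},
    {"dx": 23, "dy": 0, "dz": 0, "turn": 0, "fingers": 30},
    {"dx": 26, "dy": 0, "dz": 0, "turn": 0, "fingers": 30},
    {"dx": 29, "dy": 0, "dz": 0, "turn": 0, "fingers": 30},
    {"dx": 32, "dy": 0, "dz": 0, "turn": 0, "fingers": 30},
    {"dx": 35, "dy": 0, "dz": 0, "turn": 0, "fingers": 30},
    {"dx": 37, "dy": 0, "dz": 0, "turn": 0, "fingers": 30},
    {"dx": 37, "dy": 0, "dz": 0, "turn": 0, "fingers": 30},
  ],
)

```text
time: 5.18
eef_pos: [0.5833, -0.0647, 0.0112]
eef_rot: [0.335, -3.123, -0.0]
ft_force: [0.4, 0.5, -0.1]
opening: 0.352
grip_force: 0.0
```

servo_tool(
  commands=[
    {"dx": -10, "dy": 0, "dz": 0, "turn": 0, "fingers": 30},
    {"dx": -40, "dy": 0, "dz": -10, "turn": 0, "fingers": 30},
    {"dx": -40, "dy": -40, "dz": -60, "turn": 0, "fingers": 30},
    {"dx": -40, "dy": -90, "dz": -90, "turn": 0, "fingers": 30},
    {"dx": -40, "dy": -140, "dz": -90, "turn": 0, "fingers": 30},
    {"dx": -40, "dy": -190, "dz": -90, "turn": 0, "fingers": 30},
    {"dx": -40, "dy": -200, "dz": -90, "turn": 0, "fingers": 30},
    {"dx": -40, "dy": -200, "dz": -90, "turn": 0, "fingers": 30},
  ],
)

```text
time: 6.18
eef_pos: [0.6652, -0.2519, 0.1005]
eef_rot: [0.334, -3.123, -0.001]
ft_force: [-0.3, 0.0, -0.6]
opening: 0.353
grip_force: 0.0
```

```bash
cat >> h.py <<'E'
def wedge(f,guess=None):
    hsv=cv2.cvtColor(f["image"],cv2.COLOR_BGR2HSV)
    m=cv2.inRange(hsv,(23,70,140),(38,170,255))
    out=[]
    for c in cv2.findContours(m,0,1)[0]:
        if cv2.contourArea(c)<150: continue
        b=cv2.boxPoints(cv2.minAreaRect(c));P=onz(f,b,[.009]*4)[:,:2]*1000
        e=P-np.roll(P,-1,0);L=np.linalg.norm(e,axis=1);k=e[L.argmax()];k=k if k[1]>0 else -k
        r=P.mean(0)-foot;out.append((cv2.contourArea(c),P.mean(0).round(1),L[:2].round(),"ang",np.degrees(np.arctan2(k[1],k[0])).round(1),"u,v",(r@U).round(1),(r@V).round(1)))
    return out
E
python3 -c "
from h import *
for n in ['top','scene']:
    f=grab_frame(n);print(n,*wedge(f),sep='\n');x,y=proj(f,[[.57,-.03,.02]])[0].astype(int);cv2.imwrite('pics/d_%s.png'%n,cv2.resize(f['image'][y-60:y+60,x-50:x+50],(400,480),interpolation=cv2.INTER_CUBIC))
cv2.imwrite('pics/d3.png',np.hstack([cv2.imread('pics/d_top.png'),cv2.imread('pics/d_scene.png')]))"
```

```text
top
(738.5, array([410.2, -52.3]), array([ 57., 121.]), 'ang', np.float64(46.2), 'u,v', np.float64(-80.2), np.float64(133.4))
(480.5, array([547. , -56.8]), array([92., 45.]), 'ang', np.float64(103.2), 'u,v', np.float64(-113.8), np.float64(0.7))
scene
(285.0, array([550.2, -54.7]), array([45., 94.]), 'ang', np.float64(95.5), 'u,v', np.float64(-112.4), np.float64(-2.8))
(501.0, array([410. , -51.7]), array([ 63., 138.]), 'ang', np.float64(40.6), 'u,v', np.float64(-79.6), np.float64(133.5))
```

View pics/d3.png

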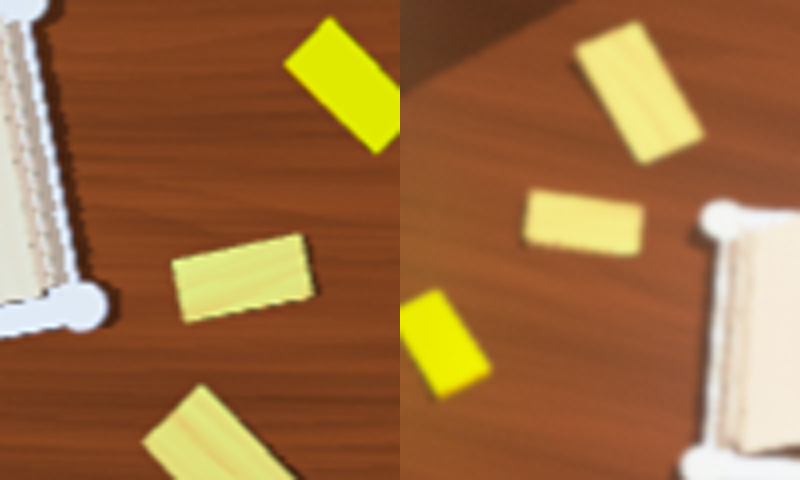

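The wedge is now at angle 103° (the stand axis is 102°), 0.7 mm off the foot's line and about 114 mm in front of it. In the crop it sits at (243,278), pointing at the pad at (80,305). Next I'll move behind its thick back face.

```bash
python3 -c "
from h import *
print(W(-186,.5),tomove(*W(-186,.5),2,12.4),observe()['q'])"
```

```text
[ 562.6295 -127.3285] (array([ 73.9, 141.7,  88.1]), np.float64(89.9)) [-3.59820746e-01  7.46217749e-01  4.45899935e-01  1.27174015e+00
  5.11499917e-04 -5.75286855e-01]
```

servo_tool(
  commands=[
    {"dx": 10, "dy": 20, "dz": 0, "turn": 10, "fingers": 14},
    {"dx": 20, "dy": 40, "dz": 0, "turn": 20, "fingers": 14},
    {"dx": 30, "dy": 60, "dz": 0, "turn": 30, "fingers": 14},
    {"dx": 40, "dy": 80, "dz": 0, "turn": 40, "fingers": 14},
    {"dx": 50, "dy": 100, "dz": 0, "turn": 50, "fingers": 14},
    {"dx": 60, "dy": 120, "dz": 0, "turn": 60, "fingers": 14},
    {"dx": 73.9, "dy": 141.7, "dz": 0, "turn": 70, "fingers": 14},
    {"dx": 73.9, "dy": 141.7, "dz": 0, "turn": 80, "fingers": 14},
    {"dx": 73.9, "dy": 141.7, "dz": 0, "turn": 89.9, "fingers": 14},
    {"dx": 73.9, "dy": 141.7, "dz": 30, "turn": 89.9, "fingers": 14},
    {"dx": 73.9, "dy": 141.7, "dz": 60, "turn": 89.9, "fingers": 14},
    {"dx": 73.9, "dy": 141.7, "dz": 80, "turn": 89.9, "fingers": 14},
    {"dx": 73.9, "dy": 141.7, "dz": 85, "turn": 89.9, "fingers": 14},
    {"dx": 73.9, "dy": 141.7, "dz": 86.5, "turn": 89.9, "fingers": 14},
    {"dx": 73.9, "dy": 141.7, "dz": 86.5, "turn": 89.9, "fingers": 14},
  ],
)

```text
time: 8.15
eef_pos: [0.5637, -0.1285, 0.0159]
eef_rot: [1.967, 2.447, 0.001]
ft_force: [1.1, 0.1, 1.6]
opening: 0.16
grip_force: 0.0
```

```bash
python3 -c "
from h import *
s=observe();R=Ro.from_rotvec(s['eef_rot']).as_matrix();r=s['eef_pos'][:2]*1000-foot
print(s['eef_pos'],s['ft_force'],R.round(3),r@U,r@V,tomove(*W(-186,.5),2,12.4))"
```

```text
[ 0.56371498 -0.12853429  0.01587128] [1.06082841 0.07210701 1.6373348 ] [[-0.215  0.977  0.002]
 [ 0.977  0.215 -0.   ]
 [-0.001  0.002 -1.   ]] -187.3902944137825 -0.3037278288949068 (array([ 1.4, -0.8,  2.9]), np.float64(0.0))
```

servo_tool(
  commands=[
    {"dx": 0, "dy": -1, "dz": 2, "turn": 0, "fingers": 14},
    {"dx": 5, "dy": -1, "dz": 2, "turn": 0, "fingers": 14},
    {"dx": 10, "dy": -1, "dz": 2, "turn": 0, "fingers": 14},
    {"dx": 15, "dy": -1, "dz": 2, "turn": 0, "fingers": 14},
    {"dx": 20, "dy": -1, "dz": 2, "turn": 0, "fingers": 14},
    {"dx": 25, "dy": -1, "dz": 2, "turn": 0, "fingers": 14},
    {"dx": 30, "dy": -1, "dz": 2, "turn": 0, "fingers": 14},
    {"dx": 35, "dy": -1, "dz": 2, "turn": 0, "fingers": 14},
    {"dx": 40, "dy": -1, "dz": 2, "turn": 0, "fingers": 14},
    {"dx": 45, "dy": -1, "dz": 2, "turn": 0, "fingers": 14},
    {"dx": 50, "dy": -1, "dz": 2, "turn": 0, "fingers": 14},
    {"dx": 55, "dy": -1, "dz": 2, "turn": 0, "fingers": 14},
    {"dx": 60, "dy": -1, "dz": 2, "turn": 0, "fingers": 14},
    {"dx": 65, "dy": -1, "dz": 2, "turn": 0, "fingers": 14},
    {"dx": 70, "dy": -1, "dz": 2, "turn": 0, "fingers": 14},
    {"dx": 75, "dy": -1, "dz": 2, "turn": 0, "fingers": 14},
    {"dx": 80, "dy": -1, "dz": 2, "turn": 0, "fingers": 14},
    {"dx": 85, "dy": -1, "dz": 2, "turn": 0, "fingers": 14},
    {"dx": 90, "dy": -1, "dz": 2, "turn": 0, "fingers": 14},
    {"dx": 90, "dy": -1, "dz": 2, "turn": 0, "fingers": 14},
  ],
)

```text
time: 10.65
eef_pos: [0.5425, -0.0406, 0.0128]
eef_rot: [-1.968, -2.448, -0.0]
ft_force: [-0.4, -0.2, -0.3]
opening: 0.164
grip_force: 0.0
```

```bash
cat >> h.py <<'E'
def st():
    s=observe();r=s['eef_pos'][:2]*1000-foot;print('tool u,v',(r@U).round(1),(r@V).round(1),'z',s['eef_pos'][2].round(4),'F u,v,z',(s['ft_force'][:2]@U).round(2),(s['ft_force'][:2]@V).round(2),s['ft_force'][2].round(2),s['time'])
E
python3 -c "
from h import *
st()
for n in ['top','scene']:
    f=grab_frame(n);print(n,*wedge(f),sep='\n');x,y=proj(f,[[.54,0.02,.02]])[0].astype(int);cv2.imwrite('pics/d_%s.png'%n,cv2.resize(f['image'][y-45:y+45,x-38:x+38],(400,480),interpolation=cv2.INTER_CUBIC))
cv2.imwrite('pics/d4.png',np.hstack([cv2.imread('pics/d_top.png'),cv2.imread('pics/d_scene.png')]))"
```

```text
tool u,v -96.9 1.7 z 0.0128 F u,v,z -0.15 0.4 -0.29 10.65
top
scene
(217.0, array([536.3,   4.3]), array([46., 76.]), 'ang', np.float64(98.2), 'u,v', np.float64(-51.8), np.float64(-1.8))
(201.0, array([409.7, -25.8]), array([122.,  52.]), 'ang', np.float64(16.2), 'u,v', np.float64(-54.2), np.float64(128.2))
```

View pics/d4.png

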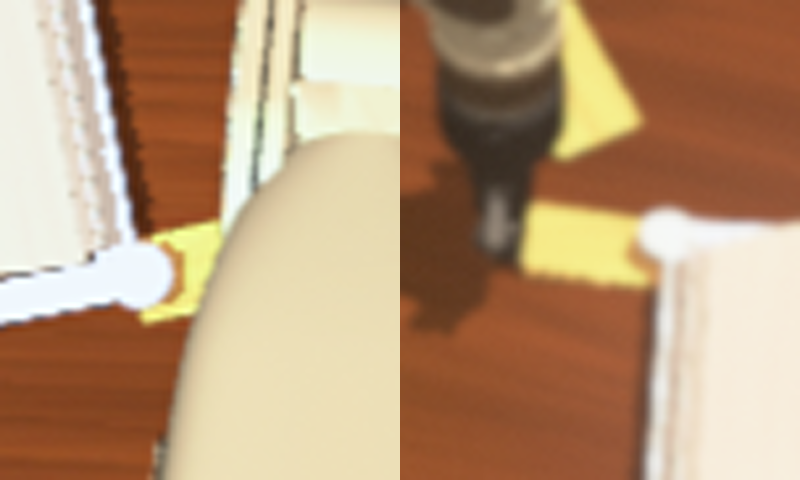

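The thin end is under the pad (top crop (150,280)) and the wedge is straight and centred. I'll go on slowly, watching the force.

servo_tool(
  commands=[
    {"dx": 3, "dy": 0, "dz": 0, "turn": 0, "fingers": 14},
    {"dx": 6, "dy": 0, "dz": 0, "turn": 0, "fingers": 14},
    {"dx": 9, "dy": 0, "dz": 0, "turn": 0, "fingers": 14},
    {"dx": 12, "dy": 0, "dz": 0, "turn": 0, "fingers": 14},
    {"dx": 15, "dy": 0, "dz": 0, "turn": 0, "fingers": 14},
    {"dx": 17, "dy": 0, "dz": 0, "turn": 0, "fingers": 14},
    {"dx": 18, "dy": 0, "dz": 0, "turn": 0, "fingers": 14},
    {"dx": 19, "dy": 0, "dz": 0, "turn": 0, "fingers": 14},
  ],
)

```text
time: 11.75
eef_pos: [0.5386, -0.0225, 0.0128]
eef_rot: [1.969, 2.448, 0.0]
ft_force: [-0.0, 0.2, -0.7]
opening: 0.162
grip_force: 0.1
```

```bash
python3 -c "
from h import *
st();f=grab_frame('scene');st();print(wedge(f)[0]);grab_frame('scene');st();"
```

```text
tool u,v -78.5 1.6 z 0.0128 F u,v,z 0.23 -0.01 -0.71 11.75
tool u,v -78.3 1.6 z 0.0128 F u,v,z -0.34 0.36 -0.3 11.8
(160.0, array([532.5,  14.7]), array([45., 61.]), 'ang', np.float64(97.0), 'u,v', np.float64(-40.8), np.float64(-0.4))
tool u,v -78.4 1.6 z 0.0128 F u,v,z -0.75 -0.1 0.74 11.85
```

servo_tool(
  commands=[
    {"dx": 1, "dy": 0, "dz": 0, "turn": 0, "fingers": 14},
    {"dx": 2, "dy": 0, "dz": 0, "turn": 0, "fingers": 14},
  ],
)

```text
time: 12.1
eef_pos: [0.5382, -0.0207, 0.0128]
eef_rot: [1.969, 2.448, -0.0]
ft_force: [0.0, -0.3, -0.1]
opening: 0.161
grip_force: 0.2
```

servo_tool(
  commands=[
    {"dx": 1, "dy": 0, "dz": 0, "turn": 0, "fingers": 14},
    {"dx": 1, "dy": 0, "dz": 0, "turn": 0, "fingers": 14},
  ],
)

```text
time: 12.35
eef_pos: [0.538, -0.0195, 0.0128]
eef_rot: [-1.969, -2.448, -0.0]
ft_force: [-0.4, 0.2, -1.2]
opening: 0.162
grip_force: 0.0
```

servo_tool(
  commands=[
    {"dx": 1, "dy": 0, "dz": 0, "turn": 0, "fingers": 14},
    {"dx": 2, "dy": 0, "dz": 0, "turn": 0, "fingers": 14},
    {"dx": 2, "dy": 0, "dz": 0, "turn": 0, "fingers": 14},
  ],
)

```text
time: 12.72
eef_pos: [0.5375, -0.0176, 0.0128]
eef_rot: [-1.969, -2.448, -0.0]
ft_force: [0.4, -0.5, -0.2]
opening: 0.164
grip_force: 0.1
```

```bash
cat >> h.py <<'E'
def avg(n=8):
    F=[]
    for _ in range(n): grab_frame('top');F.append(observe()['ft_force'])
    F=np.array(F);st();m=F.mean(0);print('avgF u,v,z',(m[:2]@U).round(2),(m[:2]@V).round(2),m[2].round(2),'sd',F.std(0).round(2))
E
python3 -c "
from h import *
avg()"
```

```text
tool u,v -73.5 1.7 z 0.0128 F u,v,z 0.48 -0.69 -0.14 13.125
avgF u,v,z 0.18 -0.13 -0.07 sd [0.35 0.55 0.47]
```

servo_tool(
  commands=[
    {"dx": 1, "dy": 0, "dz": 0, "turn": 0, "fingers": 14},
    {"dx": 2, "dy": 0, "dz": 0, "turn": 0, "fingers": 14},
  ],
)

```text
time: 13.38
eef_pos: [0.5371, -0.0158, 0.0128]
eef_rot: [1.969, 2.447, -0.0]
ft_force: [0.1, -0.6, -0.7]
opening: 0.165
grip_force: 0.5
```

```bash
python3 -c "
from h import *
avg()"
```

```text
tool u,v -71.5 1.7 z 0.0128 F u,v,z 0.47 -0.57 -0.12 13.775
avgF u,v,z -0.3 -0.1 -0.31 sd [0.39 0.64 0.45]
```

servo_tool(
  commands=[
    {"dx": 0.7, "dy": 0, "dz": 0, "turn": 0, "fingers": 14},
    {"dx": 1.5, "dy": 0, "dz": 0, "turn": 0, "fingers": 14},
  ],
)

```text
time: 14.02
eef_pos: [0.5368, -0.0145, 0.0128]
eef_rot: [1.969, 2.447, -0.001]
ft_force: [1.1, -2.6, -0.5]
opening: 0.163
grip_force: 1.0
```

```bash
python3 -c "
from h import *
avg()"
```

```text
tool u,v -70.1 1.7 z 0.0128 F u,v,z -1.53 0.04 -1.24 14.425
avgF u,v,z -1.66 -0.3 -0.87 sd [0.28 0.34 0.45]
```

Contact came where predicted, with resistance now about 1.7 N. I'll advance in 1 mm steps toward 3 N.

servo_tool(
  commands=[
    {"dx": 0.5, "dy": 0, "dz": 0, "turn": 0, "fingers": 14},
    {"dx": 1, "dy": 0, "dz": 0, "turn": 0, "fingers": 14},
    {"dx": 1, "dy": 0, "dz": 0, "turn": 0, "fingers": 14},
  ],
)

```text
time: 14.8
eef_pos: [0.5366, -0.0134, 0.0128]
eef_rot: [1.969, 2.448, -0.0]
ft_force: [1.2, -2.9, -1.4]
opening: 0.164
grip_force: 1.3
```

```bash
python3 -c "
from h import *
avg(6)"
```

```text
tool u,v -69.1 1.7 z 0.0128 F u,v,z -3.48 -0.75 -0.9 15.1
avgF u,v,z -2.68 0.09 -0.96 sd [0.69 0.73 0.15]
```

servo_tool(
  commands=[
    {"dx": 0.6, "dy": 0, "dz": 0, "turn": 0, "fingers": 14},
    {"dx": 0.6, "dy": 0, "dz": 0, "turn": 0, "fingers": 14},
  ],
)

```text
time: 15.35
eef_pos: [0.5364, -0.0127, 0.0128]
eef_rot: [-1.969, -2.448, 0.0]
ft_force: [0.8, -2.4, 0.0]
opening: 0.163
grip_force: 1.4
```

```bash
python3 -c "
from h import *
avg(6)"
```

```text
tool u,v -68.4 1.7 z 0.0128 F u,v,z -3.2 0.79 0.27 15.65
avgF u,v,z -3.13 0.67 -0.35 sd [0.45 0.51 0.48]
```

The wedge is snug at about 3.1 N. I'll back off and look.

servo_tool(
  commands=[
    {"dx": -5, "dy": 0, "dz": 0, "turn": 0, "fingers": 14},
    {"dx": -25, "dy": 0, "dz": -2, "turn": 0, "fingers": 14},
    {"dx": -45, "dy": 0, "dz": -30, "turn": 0, "fingers": 14},
    {"dx": -65, "dy": 0, "dz": -80, "turn": -10, "fingers": 0},
    {"dx": -100, "dy": 0, "dz": -110, "turn": -20, "fingers": 0},
    {"dx": -140, "dy": 0, "dz": -110, "turn": -30, "fingers": 0},
    {"dx": -170, "dy": 0, "dz": -110, "turn": -40, "fingers": 0},
    {"dx": -190, "dy": 0, "dz": -110, "turn": -50, "fingers": 0},
    {"dx": -190, "dy": 0, "dz": -110, "turn": -60, "fingers": 0},
    {"dx": -190, "dy": 0, "dz": -110, "turn": -70, "fingers": 0},
    {"dx": -190, "dy": 0, "dz": -110, "turn": -80, "fingers": 0},
    {"dx": -190, "dy": 0, "dz": -110, "turn": -90, "fingers": 0},
    {"dx": -190, "dy": 0, "dz": -110, "turn": -90, "fingers": 0},
  ],
)

```text
time: 17.27
eef_pos: [0.577, -0.1993, 0.1229]
eef_rot: [-0.334, 3.124, 0.0]
ft_force: [0.8, 0.4, 0.4]
opening: -0.002
grip_force: 0.0
```

```bash
python3 - <<'E'
from h import *
st();print(observe()['opening'])
for n in ['top','scene']:
    f=grab_frame(n);print(n,*wedge(f),sep='\n');x,y=proj(f,[[.54,0.02,.02]])[0].astype(int);cv2.imwrite('pics/d_%s.png'%n,cv2.resize(f['image'][y-45:y+45,x-38:x+38],(400,480),interpolation=cv2.INTER_CUBIC))
    if n=='top':
        g=cv2.resize(f["image"],None,fx=4,fy=4,interpolation=cv2.INTER_CUBIC)
        for c in [(375,168),(397,288),(284,310)]:
            X,Y=int(c[0]*2.56),int(c[1]*2.56);C=cv2.HoughCircles(cv2.cvtColor(g[Y-70:Y+70,X-70:X+70],cv2.COLOR_BGR2GRAY),cv2.HOUGH_GRADIENT,1,200,param1=150,param2=8,minRadius=22,maxRadius=28)
            if C is not None:
                px=[(X-70+C[0,0,0]+.5)/4-.5,(Y-70+C[0,0,1]+.5)/4-.5];print(np.round(px,1),onz(f,[px],[.026])[0].round(4)*1000)
cv2.imwrite('pics/d5.png',np.hstack([cv2.imread('pics/d_top.png'),cv2.imread('pics/d_scene.png')]))
print(W(-3,4),tomove(*W(-3,4),45,102.4))
E
```

```text
tool u,v -259.3 1.7 z 0.1229 F u,v,z 0.25 -0.86 0.45 17.275
-0.0022172856426923345
top
(894.5, array([408.8, -50.9]), array([ 61., 121.]), 'ang', np.float64(46.2), 'u,v', np.float64(-78.6), np.float64(134.5))
(252.5, array([525.2,  40.1]), array([91., 45.]), 'ang', np.float64(103.9), 'u,v', np.float64(-14.5), np.float64(1.4))
[238.2 107.5] [737.5 101.3  26. ]
[252.2 183.8] [524.2  56.4  26. ]
[181. 198.] [480.4 251.5  26. ]
scene
(500.0, array([410. , -51.7]), array([ 63., 138.]), 'ang', np.float64(40.6), 'u,v', np.float64(-79.6), np.float64(133.5))
[520.231  50.717] (array([  2.9, 256. ,  66.9]), np.float64(-0.2))
```

View pics/d5.png

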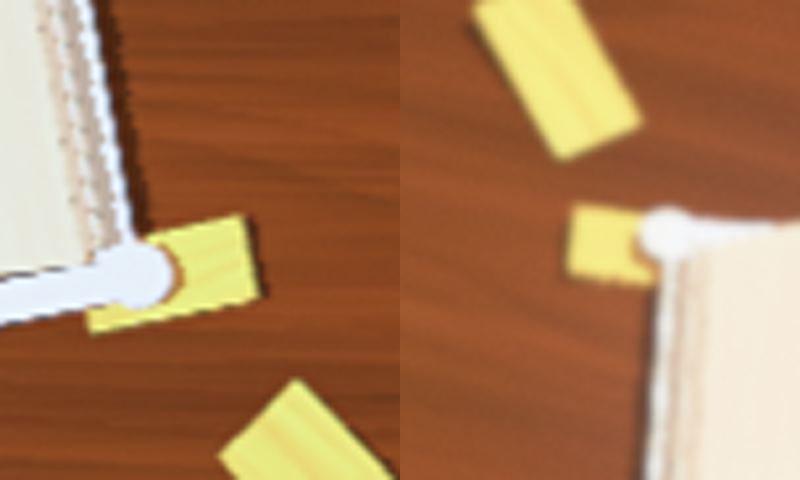

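The top crop shows the wedge under the pad at (140,275), with its origin 14.5 mm before the foot. The stand's pads are where they were, within about 2 mm. Now for the press: over the corner pad, a few millimetres clear of the lip and panel.

servo_tool(
  commands=[
    {"dx": 0, "dy": 40, "dz": 0, "turn": 0, "fingers": 0},
    {"dx": 0, "dy": 90, "dz": 0, "turn": 0, "fingers": 0},
    {"dx": 1, "dy": 140, "dz": 0, "turn": 0, "fingers": 0},
    {"dx": 2, "dy": 190, "dz": 0, "turn": 0, "fingers": 0},
    {"dx": 3, "dy": 230, "dz": 0, "turn": 0, "fingers": 0},
    {"dx": 3, "dy": 256, "dz": 0, "turn": 0, "fingers": 0},
    {"dx": 3, "dy": 256, "dz": 0, "turn": 0, "fingers": 0},
    {"dx": 3, "dy": 256, "dz": 25, "turn": 0, "fingers": 0},
    {"dx": 3, "dy": 256, "dz": 50, "turn": 0, "fingers": 0},
    {"dx": 3, "dy": 256, "dz": 67, "turn": 0, "fingers": 0},
    {"dx": 3, "dy": 256, "dz": 75, "turn": 0, "fingers": 0},
    {"dx": 3, "dy": 256, "dz": 80, "turn": 0, "fingers": 0},
    {"dx": 3, "dy": 256, "dz": 80, "turn": 0, "fingers": 0},
  ],
)

```text
time: 19.0
eef_pos: [0.5197, 0.0508, 0.043]
eef_rot: [-0.337, 3.123, -0.0]
ft_force: [0.4, -1.0, 0.1]
opening: -0.003
grip_force: 0.0
```

```bash
python3 -c "
from h import *
avg(3)"
```

```text
tool u,v -2.5 4.2 z 0.0435 F u,v,z 0.51 0.18 0.11 19.15
avgF u,v,z 0.72 0.11 0.25 sd [0.05 0.16 0.14]
```

servo_tool(
  commands=[
    {"dx": 0, "dy": 0, "dz": 1, "turn": 0, "fingers": 0},
    {"dx": 0, "dy": 0, "dz": 2, "turn": 0, "fingers": 0},
    {"dx": 0, "dy": 0, "dz": 3, "turn": 0, "fingers": 0},
  ],
)

```text
time: 19.52
eef_pos: [0.5194, 0.0512, 0.0398]
eef_rot: [-0.339, 3.123, -0.0]
ft_force: [0.5, -0.3, 0.2]
opening: -0.0
grip_force: 0.0
```

Tip is about 28.8 mm up, with the pad expected at 27 mm. I'll step down.

servo_tool(
  commands=[
    {"dx": 0, "dy": 0, "dz": 1, "turn": 0, "fingers": 0},
    {"dx": 0, "dy": 0, "dz": 2, "turn": 0, "fingers": 0},
    {"dx": 0, "dy": 0, "dz": 2, "turn": 0, "fingers": 0},
  ],
)

```text
time: 19.9
eef_pos: [0.5194, 0.0511, 0.038]
eef_rot: [-0.338, 3.123, 0.0]
ft_force: [-0.2, -0.2, 1.8]
opening: -0.005
grip_force: 1.1
```

servo_tool(
  commands=[
    {"dx": 0, "dy": 0, "dz": 0.5, "turn": 0, "fingers": 0},
    {"dx": 0, "dy": 0, "dz": 0.5, "turn": 0, "fingers": 0},
  ],
)

```text
time: 20.15
eef_pos: [0.5194, 0.0511, 0.0378]
eef_rot: [-0.338, 3.123, -0.0]
ft_force: [-1.1, -0.4, 5.0]
opening: 0.0
grip_force: 2.8
```

servo_tool(
  commands=[
    {"dx": 0, "dy": 0, "dz": 0.5, "turn": 0, "fingers": 0},
    {"dx": 0, "dy": 0, "dz": 1, "turn": 0, "fingers": 0},
    {"dx": 0, "dy": 0, "dz": 1, "turn": 0, "fingers": 0},
  ],
)

```text
time: 20.52
eef_pos: [0.5194, 0.0511, 0.0376]
eef_rot: [-0.338, 3.123, -0.0]
ft_force: [-3.3, -0.3, 12.0]
opening: 0.0
grip_force: 5.6
```

servo_tool(
  commands=[
    {"dx": 0, "dy": 0, "dz": 0.5, "turn": 0, "fingers": 0},
    {"dx": 0, "dy": 0, "dz": 0.5, "turn": 0, "fingers": 0},
    {"dx": 0, "dy": 0, "dz": 0.5, "turn": 0, "fingers": 0},
  ],
)

```text
time: 20.9
eef_pos: [0.5194, 0.0511, 0.0376]
eef_rot: [-0.338, 3.122, -0.0]
ft_force: [-4.1, -0.3, 14.3]
opening: -0.0
grip_force: 7.0
```

servo_tool(
  commands=[
    {"dx": 0.3, "dy": 0, "dz": 0.4, "turn": 0, "fingers": 0},
    {"dx": 0.3, "dy": 0, "dz": 0.8, "turn": 0, "fingers": 0},
    {"dx": 0.3, "dy": 0, "dz": 0.8, "turn": 0, "fingers": 0},
    {"dx": 0.3, "dy": 0, "dz": 0.8, "turn": 0, "fingers": 0},
  ],
)

```text
time: 21.4
eef_pos: [0.5194, 0.0511, 0.0374]
eef_rot: [-0.338, 3.122, -0.0]
ft_force: [-6.5, -0.7, 18.2]
opening: 0.002
grip_force: 9.0
```

It held 18 N with only 0.6 mm of sink, so it isn't rocking. I'll release straight up and move clear.

servo_tool(
  commands=[
    {"dx": 0, "dy": 0, "dz": -1, "turn": 0, "fingers": 0},
    {"dx": 0, "dy": 0, "dz": -2.5, "turn": 0, "fingers": 0},
    {"dx": 0, "dy": 0, "dz": -5, "turn": 0, "fingers": 0},
    {"dx": 0, "dy": 0, "dz": -20, "turn": 0, "fingers": 0},
    {"dx": 0, "dy": 0, "dz": -60, "turn": 0, "fingers": 0},
    {"dx": 0, "dy": -20, "dz": -100, "turn": 0, "fingers": 0},
    {"dx": 0, "dy": -70, "dz": -100, "turn": 0, "fingers": 0},
    {"dx": 0, "dy": -120, "dz": -100, "turn": 0, "fingers": 0},
    {"dx": 0, "dy": -170, "dz": -100, "turn": 0, "fingers": 0},
    {"dx": 0, "dy": -220, "dz": -100, "turn": 0, "fingers": 0},
    {"dx": 0, "dy": -250, "dz": -100, "turn": 0, "fingers": 0},
    {"dx": 0, "dy": -250, "dz": -100, "turn": 0, "fingers": 0},
  ],
)

```text
time: 22.9
eef_pos: [0.5729, -0.1955, 0.1354]
eef_rot: [-0.333, 3.123, -0.001]
ft_force: [0.0, 1.2, -0.6]
opening: 0.002
grip_force: 0.0
```

```bash
python3 - <<'E'
from h import *
import pickle
f=grab_frame('top');print(*wedge(f),sep='\n')
g=cv2.resize(f["image"],None,fx=4,fy=4,interpolation=cv2.INTER_CUBIC)
for c in [(375,168),(397,288),(284,310)]:
    X,Y=int(c[0]*2.56),int(c[1]*2.56);C=cv2.HoughCircles(cv2.cvtColor(g[Y-70:Y+70,X-70:X+70],cv2.COLOR_BGR2GRAY),cv2.HOUGH_GRADIENT,1,200,param1=150,param2=8,minRadius=22,maxRadius=28)
    if C is not None:
        px=[(X-70+C[0,0,0]+.5)/4-.5,(Y-70+C[0,0,1]+.5)/4-.5];print(np.round(px,1),onz(f,[px],[.026])[0].round(4)*1000)
f0=pickle.load(open("F0.pkl","rb"))["top"]["image"]
b=lambda im:cv2.cvtColor(im,cv2.COLOR_BGR2GRAY)[80:210,150:258].astype(np.float32)
print("stand shift px",cv2.phaseCorrelate(b(f0),b(f["image"]),cv2.createHanningWindow((108,130),cv2.CV_32F)))
h=np.hstack([f0[90:210,145:270],f["image"][90:210,145:270]])
cv2.imwrite('pics/e.png',cv2.resize(h,(800,384),interpolation=cv2.INTER_CUBIC))
E
```

```text
(896.0, array([408.8, -50.9]), array([ 61., 121.]), 'ang', np.float64(46.2), 'u,v', np.float64(-78.6), np.float64(134.5))
(252.5, array([525.2,  40.1]), array([91., 45.]), 'ang', np.float64(103.9), 'u,v', np.float64(-14.5), np.float64(1.4))
[238.2 107. ] [739.  101.4  26. ]
[252.8 183. ] [526.3  55.1  26. ]
[181.2 197.5] [481.8 250.9  26. ]
stand shift px ((-0.07686292611459322, 0.5635659739251793), 0.971836961378613)
```

View pics/e.png

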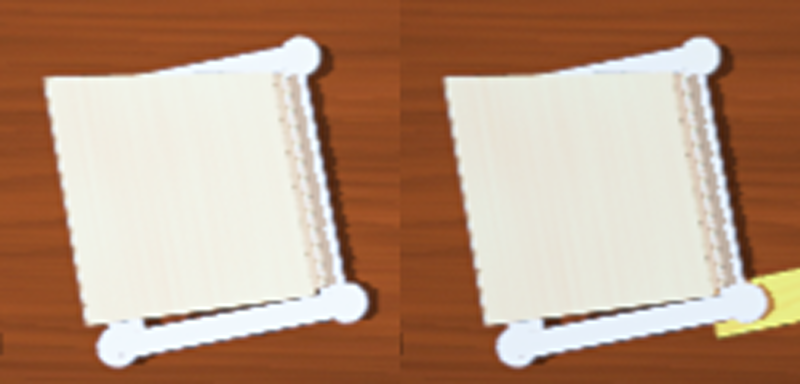

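The stand is the same before (left) and after (right), and the wedge stays under the pad at (745,300), unmoved by the press. Handing in.

```bash
python3 -c "
from cell import *
print(hand_in())"
```

```text
the job is handed in; nothing more can be done
None
```

The small pale wedge is snug under the short foot (about 3.1 N when I stopped pushing), the corner took an 18 N press without rocking, the stand and wedge look unmoved since, and the job is handed in; no verdict was shown.

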